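Rub down a slide's label and show it to the reader

TASK

One of the three glass spot slides on the rubber mat has a small notch in one corner, which marks its frosted end with a freshly stuck label: take the rubbing pad by its wooden handle, lay its long foot across the slide and rub the label down with light, even pressure, from the label's inner edge out to the end of the slide, then stand the pad back upright on the bench. Pick that slide up by its clear part, never letting the fingers touch the frosted end, and show it to the label reader: hold it level, label up, with the frosted end pointing at the reader and the label at the reading spot, 14 cm from the window along its slanting line of sight. Finish while holding it there, still, and leave the spare slides, the dish and the bottle where they are.

Things in the scene. Friction and masses are not known exactly. Their poses are not given: they have to be found in the camera images.
- slide: the slide to be shown: a flat glass spot slide 110 x 40 x 7 mm, 77 g, lying label up on the mat at any yaw. Origin at the centre of its underside; x along its length towards the frosted end, y across, z out of the label face. Clear glass from x = -55 to +19 mm, with three shallow round cavities that need no care. The mat's friction holds it while it is rubbed.
- label (a point): centre of the frosted end's upper face, on the slide at x = +37 mm, 7 mm above its underside; axes as slide
- clear_end (a point): middle of the slide's clear, unlabelled end edge, upper face, at x = -55 mm on the slide; axes as slide
- frosted_end: frosted part of the slide, x = +19 to +55 mm; same origin and axes as slide. A square notch 8 x 8 mm is cut out of its corner at +x, -y; the flat label, 24 mm (x = +21 to +46 mm) x 30 mm, is stuck on top. Fingers must not touch it; the pad may.
- pad: label rubbing pad, upright on its foot on the bench, 72 mm tall, 140 g. Origin at the centre of the foot's underside; z up, y along the foot. Foot 20 mm (x) x 44 mm (y) with rubber sole; over it a 24 x 46 mm metal plate, 22 to 30 mm above the sole, and a wooden handle 16 mm thick (x), 44 mm wide (y), 30 to 72 mm above the sole.
- pad_handle (a point): middle of the pad's wooden handle, 57 mm above the sole; axes as pad
- pad_sole (a point): centre of the underside of the foot, axes as pad; it touches what is rubbed. The foot is spring-backed: pushed in by 1 mm it presses with about 3 N, 1 N more for each further mm, to about 10 N at 8 mm, where it is hard against its stop.
- mat: dark rubber mat fixed to the bench, 130 mm (x) x 460 mm (y), 3 mm thick; origin at the centre of its underside; the three slides lie on it about 155 mm apart in a row along y, in any order
- reader: label reader: a dark camera head with a window, looking 35 degrees below level, clamped to a rod 470 mm tall on a 200 x 130 x 10 mm steel foot plate, fixed to the bench. Origin at the centre of the plate's underside; its front faces along its own -x, the rod stands at x = +70 mm, the head spans x = -72 to +5 mm, 205 to 285 mm up.
- reader_window (a point): centre of the reader's window, 225 mm above the bench; axes as reader
- read_spot (a point): the reading spot in free air, where the label is to be held: 140 mm from the window along its line of sight (115 mm out in front, 80 mm lower), 145 mm above the bench; axes as reader, so a slide whose frosted end points at the reader has its x along this x
- spare_a: spare slide, 110 x 40 x 7 mm, clear all along with four cavities, four square corners, no frosting; origin at the centre of its underside, x along its length; leave alone
- spare_b: another spare slide just like spare_a; leave alone
- dish: glass crystallising dish, 90 mm across, 45 mm high, beyond the mat; origin at the centre of its underside; leave alone
- flask: white plastic bottle with a yellow cap, 64 mm across, 140 mm high, to the left of the mat; origin at the centre of its underside; leave alone
Things that resemble listed ones, but are neither listed nor needed, are in the scene too. Leave any blue look-alike of the slide alone.

How it is judged (in metres and radians):
On the way, in this order (a step that is already met when the one before it is completed fails the run):
1. pad pressed across the inner part of the label (2.5 to 20 N) (contact force between pad and slide between 2.5 and 20 N and x of pad_sole in the frame of slide between 0.008 and 0.027 m and y of pad_sole in the frame of slide between -0.012 and 0.012 m and angle between the y axis of pad and the y axis of slide, either way round below 0.35 rad), for 0.04 s.
2. pad still pressed, half way along the label (contact force between pad and slide between 2.5 and 20 N and x of pad_sole in the frame of slide between 0.029 and 0.038 m and y of pad_sole in the frame of slide between -0.012 and 0.012 m and angle between the y axis of pad and the y axis of slide, either way round below 0.35 rad), for 0.04 s.
3. pad still pressed, at the slide's end (contact force between pad and slide between 2.5 and 20 N and x of pad_sole in the frame of slide between 0.041 and 0.065 m and y of pad_sole in the frame of slide between -0.012 and 0.012 m and angle between the y axis of pad and the y axis of slide, either way round below 0.35 rad), for 0.04 s.
4. pad stands released on the bench and the fingers alone carry the slide clear of the mat (height (world z) of pad below 0.008 m and angle between pad's own z axis and vertical below 0.15 rad and linear speed of pad below 0.02 m/s and contact force between the fingers and pad below 0.1 N and contact force between each of pad, mat and slide below 0.1 N and height (world z) of slide above 0.03 m and contact force between the fingers and slide above 0.5 N), for 0.2 s.
At the end, for the whole second after the job is handed in: The fingers alone hold the slide, by its clear part, still, level within 11 deg, label up, label centre within 30 mm of the reading spot, frosted end pointing at the reader within 20 deg; the pad stands released on the bench; spare slides, dish and bottle within 15 mm of their starts (distance between label and read_spot below 0.03 m and angle between slide's own z axis and vertical below 0.2 rad and angle between the x axis of slide and the x axis of reader, either way round below 0.35 rad and x of clear_end in the frame of read_spot below -0.05 m and height (world z) of slide above 0.1 m and linear speed of each of slide, pad below 0.02 m/s and angular speed of slide below 0.2 rad/s and contact force between the fingers and slide above 0.5 N and contact force between the fingers and frosted_end below 0.1 N and contact force between each of reader, pad and slide below 0.1 N and height (world z) of pad below 0.008 m and angle between pad's own z axis and vertical below 0.15 rad and contact force between the fingers and pad below 0.1 N and distance of each of spare_a, spare_b, dish, flask from where it was at the start of the episode below 0.015 m); the arm keeps its last pose, push and grip.
It fails at once if the pad presses on the slide with more than 20 N (contact force between pad and slide above 20 N).
It fails at once if the fingers touch the frosted end (contact force between the fingers and frosted_end above 1 N).
It fails at once if a spare slide, the dish or the bottle is pushed away by more than 15 mm (distance of any of spare_a, spare_b, dish, flask from where it was at the start of the episode above 0.015 m).
It also fails if it takes over 61 s, if anything falls off the work surface, if the arm or the gripper's body presses on something with over 40 N, if the wrist force passes 120 N, or if a joint passes its speed limit or range.

ROBOT

A 6-joint arm with a two-finger parallel gripper is mounted at the origin on the work surface. World frame = base frame: x ahead of the robot, y to its left, z up, the work surface at z = 0. Lengths are in mm, angles in rad, forces in N, time in s.
With the tool pointing down it reaches from about 275 to 875 mm from the base axis. Payload 12.5 kg.
Tool frame: the origin (TCP) lies at the very end of the fingers, on their centre line; the grasp point (between the pads) lies 19 mm behind it; z points along the fingers, y is the direction in which the jaws open and shut (so a half turn about z gives the same grasp; the last joint's range is limited). The gripper opens to 85 mm and grips with 20 to 120 N. Pads are 22 mm wide; open, the fingers measure 114 mm over their backs; the gripper's body (76 mm by 85 mm) begins 54 mm behind the grasp point. The pads swing forward as they close: fully open they stand 13 mm farther back than shut.
Start: joints at [1.024, 0.351, 1.652, -0, 1.139, -0.085], TCP at [245.026, 492.389, 231.29] pointing down, gripper open.
Joint ranges: [-2.75, 2.75], [-0.79, 2.1], [0.01, 2.65], [-1.57, 4.71], [0.07, 3.14], [-2.87, 2.87]. Speed limits (rad/s): [2.22, 2.22, 2.79, 3.14, 3.14, 3.14].

INTERFACE

Orientations are given as a unit quaternion [w, x, y, z].
In Python, from workcell import env, read_camera gives the robot as it stands.
- The arm moves only by the shell command python3 -m handwheel 'ROWS' [OPENING]. ROWS is JSON, a list of rows, each an object of numbers: "x", "y", "z": the shift along the world's x, y, z in mm; "rx", "ry", "rz": the turn, a rotation vector about the world's x, y, z in degrees. In form: [{"x": .., "y": .., "z": .., "rx": .., "ry": .., "rz": ..}, ...]. A call has 1 to 5 rows; each row is the pose to reach, as a shift and turn from the pose commanded when the call began; what a row does not reach only later rows make up. A row lasts 1/8 s, in which the tool goes at most 62.5 mm and 10.7 degrees, less where a joint would pass 70% of its speed; a pose out of reach is approached as far as the arm can. A call with a gripper value outside its range is refused whole. OPENING is the closure, from -1 (fully open) to 1 (shut), set as the call begins (- or left out, the last holds). The fingers move at their own pace and stop on an object; the grip force is fixed at half the most. Time passes only in rows, so rows that repeat a pose let the fingers close. It gives the time, the measured TCP pose, the force and the opening at its end, in the units of the state.
- env.get_obs(): the state, without advancing time (a new reading comes with each control period).
- read_camera(name): name is "scene" or "top"; returns a dict with "image" (400x640x3 uint8, blue, green, red), "fx", "fy", "cx", "cy" (pixels), "k1" (the pictures are not rectified: a ray, as slopes to the right and down, at radius r is drawn at 1 + k1 r^2 times it, then the intrinsics apply), "world_from_camera" (4x4, takes a point from camera to world coordinates). Camera axes: x right, y up, looking along -z (the intrinsics and any distortion apply to the point x, -y, -z); pixel columns grow to the right and rows downward; lengths in mm; the calibration is good to about 2 mm. A picture is of the moment at which its call begins. There is no depth.
- env.close_job(): hands the job in, once; it reports no verdict.
The state is a dict: "time": time; "qpos": joint angles; "qvel": joint speeds; "tau": joint torques, N m; "position": TCP position; "tcp_rot": TCP orientation; "ft_force": force on the tool from outside, world axes, zero at the start; "torque": the same for the moment, N m; "width": finger opening in mm.
Only numpy, scipy, OpenCV 4.12 (cv2) and the standard library are available. Lean on these libraries where they do the work, as an engineer would, in place of code of your own. Each camera call takes 0.05 s, during which the arm holds its last target.

## Working session

There is one attempt and no reset: what is moved stays moved. The work goes in short steps, Python scripts to look and compute and a shell command to move; the robot and the scene stay as the last step left them, time stands still between calls to the robot, and variables do not carry over. Pictures are saved under pics/ and viewed, and the job is handed in when it is done.

```bash
ls; mkdir -p pics; cat > h.py <<'E'
import numpy as np, cv2
from workcell import env, read_camera
def ray(c,u,v):
    x=(u-c["cx"])/c["fx"]; y=(v-c["cy"])/c["fy"]
    p=cv2.undistortPoints(np.array([[[u,v]]],float),np.array([[c["fx"],0,c["cx"]],[0,c["fy"],c["cy"]],[0,0,1]],float),np.array([c["k1"],0,0,0.]))[0,0]
    M=np.array(c["world_from_camera"]); d=M[:3,:3]@np.array([p[0],-p[1],-1.]); return M[:3,3],d
def at(c,u,v,z):
    o,d=ray(c,u,v); return np.round(o+d*(z-o[2])/d[2],1)
def proj(c,P):
    M=np.linalg.inv(np.array(c["world_from_camera"])); q=M[:3,:3]@np.array(P,float)+M[:3,3]
    x,y=q[0]/-q[2],-q[1]/-q[2]; s=1+c["k1"]*(x*x+y*y)
    return np.round([c["fx"]*x*s+c["cx"],c["fy"]*y*s+c["cy"]],1)
E
python3 - <<'E'
from h import *
import pickle
for n in("scene","top"):
    c=read_camera(n); cv2.imwrite(f"pics/{n}0.png",c["image"]); pickle.dump(c,open(n+"0.pkl","wb")); print(n,c["fx"],c["k1"],np.round(c["world_from_camera"],3).tolist())
print(env.get_obs())
E
```

```text
pics
scene 474.09834518434775 -0.11322691700425709 [[-0.852, -0.439, 0.285, 948.853], [0.523, -0.713, 0.467, 599.36], [-0.001, 0.547, 0.837, 1238.08], [0.0, 0.0, 0.0, 1.0]]
top 395.6861162479492 0.007972129958652973 [[0.026, 0.992, -0.126, 453.291], [-0.999, 0.028, 0.019, 19.496], [0.023, 0.126, 0.992, 1224.741], [0.0, 0.0, 0.0, 1.0]]
{'time': 0.1, 'qpos': array([ 1.02441421e+00,  3.51177321e-01,  1.65232158e+00,  2.73752193e-05,
        1.13909986e+00, -8.46052848e-02]), 'qvel': array([-0.00141752, -0.00175271, -0.00212079, -0.00021724, -0.0009476 ,
       -0.00079423]), 'tau': array([ 1.44069800e-03, -5.06815946e+01, -2.91886264e+01, -1.02521876e-04,
        2.47203083e-03, -3.12974555e-05]), 'position': array([244.87510623, 492.16815233, 230.82965366]), 'tcp_rot': array([-1.67906250e-04,  2.28848006e-01,  9.73462037e-01, -4.74368937e-04]), 'ft_force': array([-0.28505738, -1.23245712,  0.36510167]), 'torque': array([ 0.02262123,  0.04399746, -0.01095455]), 'width': 85.4394362734494}
```

View pics/scene0.png

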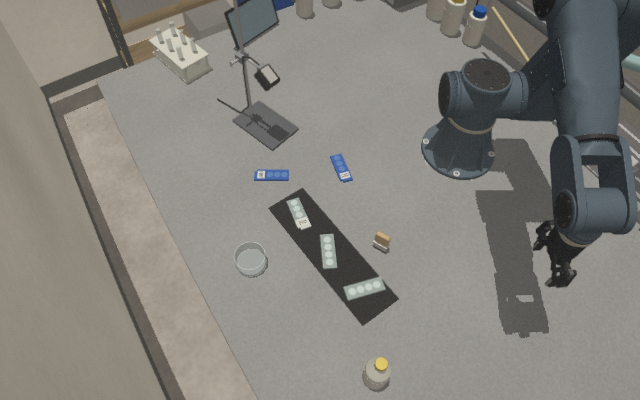

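View pics/top0.png

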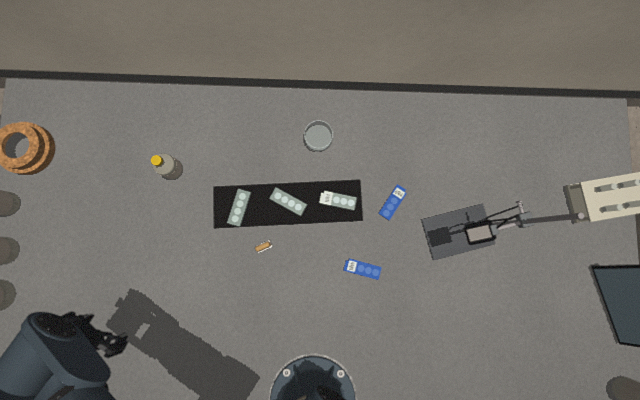

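The scene view shows three slides on the mat, two blue look-alikes, the pad, the reader, the dish and the bottle. In the top view the candidates are:
- the clear slides at (238,208) and (288,201)
- the slide at (338,200), with a white label at its left end
- the blue look-alikes at (393,202) and (362,269), not on the mat

I choose (338,200) and will check it in a close crop.

```bash
python3 - <<'E'
from h import *
import pickle
t=pickle.load(open("top0.pkl","rb"))["image"]; s=pickle.load(open("scene0.pkl","rb"))["image"]
def crop(im,x0,y0,w,h,k): return cv2.resize(im[y0:y0+h,x0:x0+w],None,fx=k,fy=k,interpolation=cv2.INTER_CUBIC)
a=crop(t,310,180,60,40,10); cv2.imwrite("pics/c1.png",a)
cv2.imwrite("pics/c2.png",crop(t,245,230,40,30,15))
cv2.imwrite("pics/c3.png",crop(s,275,190,50,45,12))
cv2.imwrite("pics/c4.png",crop(s,360,220,40,40,12))
cv2.imwrite("pics/c5.png",crop(t,410,190,130,80,6))
E
```

```text
(no output)
```

View pics/c1.png

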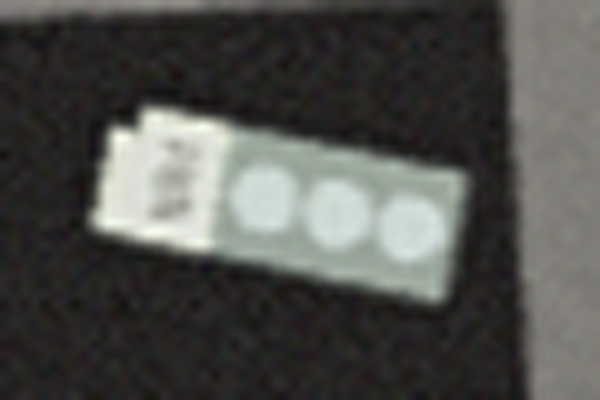

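View pics/c2.png

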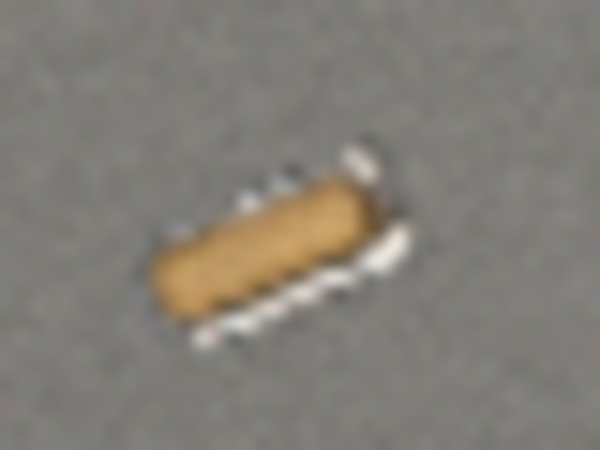

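View pics/c3.png

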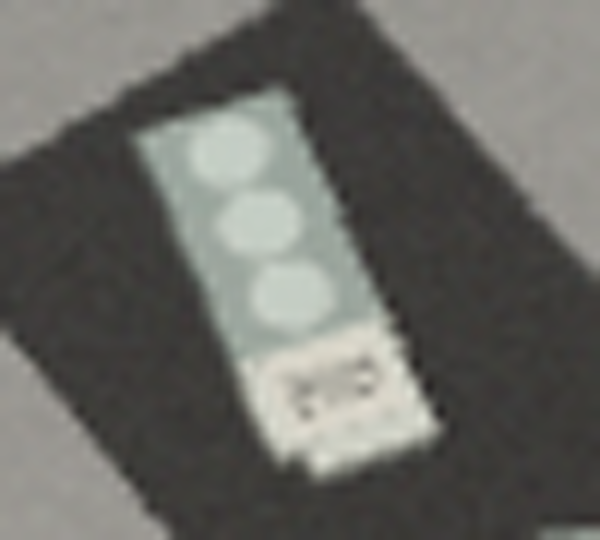

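View pics/c4.png

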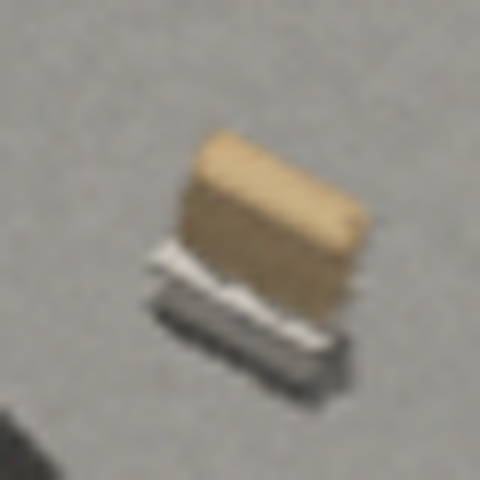

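View pics/c5.png

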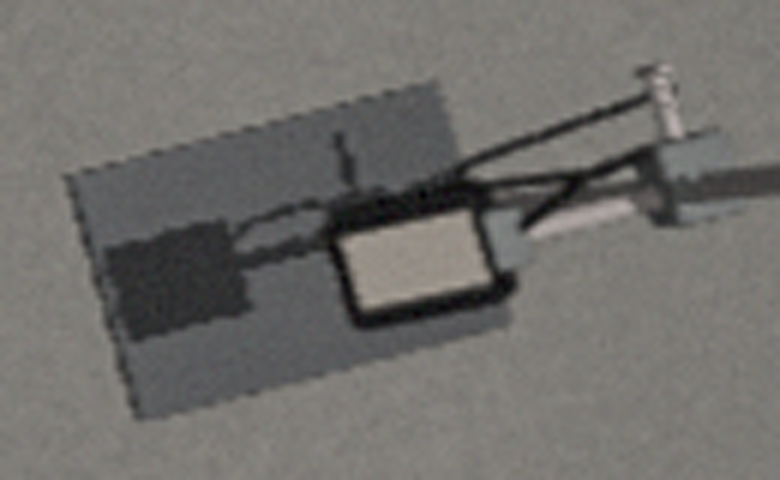

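The crops confirm it: the slide has a label and frosting on the left, with the notch at the upper left near c1 (125,115). The pad handle's top face is centred near c2 (266,250), and the reader plate corners are clear in c5.

```bash
python3 - <<'E'
from h import *
import pickle
T=pickle.load(open("top0.pkl","rb")); S=pickle.load(open("scene0.pkl","rb"))
def m(c,L,x0,y0,k,z): return np.array([at(c,x0+(a+.5)/k-.5,y0+(b+.5)/k-.5,z) for a,b in L])
for n,q in(("top",m(T,[(90,225),(445,302),(468,172),(145,105),(110,128)],310,180,10,10)),("scene",m(S,[(440,432),(292,88),(136,135),(275,462),(318,478)],275,190,12,10))):
    print(n,q[:,:2].tolist())
    print(" L",np.linalg.norm((q[0]-q[1])[:2]),"W",np.linalg.norm((q[1]-q[2])[:2]))
    e=q[0]-q[1]; yaw=np.arctan2(e[1],e[0]); ctr=(q[0]+q[2])/2; print(" yaw",np.degrees(yaw),ctr)
for n,q in(("top",m(T,[(155,275),(185,320),(375,225),(350,180)],245,230,15,72)),("scene",m(S,[(220,130),(370,215),(350,250),(197,165)],360,220,12,72))):
    print(n,q[:,:2].tolist(),q.mean(0))
q=m(S,[(148,255),(330,348)],360,220,12,30); print("plate",q)
q=m(S,[(155,310),(310,408)],360,220,12,0); print("foot",q)
q=m(T,[(67,178),(437,82),(512,325),(137,420)],410,190,6,10); print("reader",q,q.mean(0),np.degrees(np.arctan2(*(q[1]-q[0])[1::-1])),np.linalg.norm(q[1]-q[0]),np.linalg.norm(q[3]-q[0]),np.degrees(np.arctan2(*(q[2]-q[3])[1::-1])))
c=q.mean(0)
a=np.arctan2(*(q[1]-q[0])[1::-1]);R=np.array([[np.cos(a),-np.sin(a)],[np.sin(a),np.cos(a)]])
for x,y,z in((-72,0,205),(-72,0,285),(5,0,285),(70,0,10),(70,0,470)):
    P=list(c[:2]+R@[x,y])+[z]; print(P,proj(T,P),proj(S,P))
E
```

```text
top [[578.1, -1.4], [557.3, -111.5], [597.9, -118.0], [616.0, -17.4], [608.5, -6.8]]
 L 112.04753455565188 W 41.11702810272165
 yaw 79.30181437346813 [588.  -59.7  10. ]
scene [[576.4, -4.9], [555.2, -112.5], [596.8, -121.1], [615.8, -19.1], [609.0, -9.6]]
 L 109.66859167510083 W 42.479642183050366
 yaw 78.85400350068815 [586.6 -63.   10. ]
top [[434.4, 179.3], [426.0, 173.2], [444.9, 137.6], [453.4, 142.8]] [439.675 158.225  72.   ]
scene [[443.1, 137.9], [426.6, 174.9], [436.1, 179.9], [453.3, 142.7]] [439.775 158.85   72.   ]
plate [[460.  140.1  30. ]
 [437.6 183.6  30. ]]
foot [[455.3 142.1   0. ]
 [438.8 183.9   0. ]]
reader [[ 533.7 -318.    10. ]
 [ 588.7 -511.    10. ]
 [ 464.7 -546.3   10. ]
 [ 411.7 -352.9   10. ]] [ 499.7  -432.05   10.  ] -74.09382091671274 200.68383093812017 126.89369566688494 -74.67471505199937
[np.float64(479.96746857737116), np.float64(-362.8067533715022), 205] [459.  236.1] [276.9  93.3]
[np.float64(479.96746857737116), np.float64(-362.8067533715022), 285] [471.6 235.6] [275.3  73.5]
[np.float64(501.07031468212705), np.float64(-436.8585587936456), 285] [502.2 227.5] [257.2  61.9]
[np.float64(518.8844055497781), np.float64(-499.3698231110394), 10] [479.3 225.6] [251.6 114.5]
[np.float64(518.8844055497781), np.float64(-499.3698231110394), 470] [580.2 215.5] [ 2.351e+02 -1.000e-01]
```

```bash
python3 - <<'E'
from h import *
import pickle
s=pickle.load(open("scene0.pkl","rb"))["image"]
cv2.imwrite("pics/c6.png",cv2.resize(s[20:160,200:310],None,fx=4,fy=4,interpolation=cv2.INTER_CUBIC))
E
```

```text
(no output)
```

View pics/c6.png

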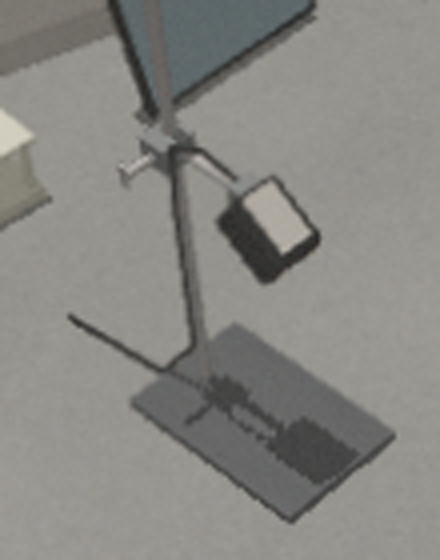

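```bash
python3 -m handwheel '[{"x":40,"y":-60,"z":-10,"rz":-8},{"x":80,"y":-120,"z":-30,"rz":-16},{"x":115,"y":-180,"z":-50,"rz":-24},{"x":145,"y":-235,"z":-70,"rz":-32},{"x":170,"y":-285,"z":-90,"rz":-37}]' -1
python3 - <<'E'
from h import *
import pickle
S=pickle.load(open("scene0.pkl","rb"))
def m(c,L,x0,y0,k,z): return np.array([at(c,x0+(a+.5)/k-.5,y0+(b+.5)/k-.5,z) for a,b in L])
q=m(S,[(130,402),(235,322),(397,437),(292,520)],200,20,4,8); print(q,q.mean(0))
T=pickle.load(open("top0.pkl","rb"));print(at(T,318,136,40),at(T,165,165,100),at(T,393,202,7),at(T,362,269,7),at(T,288,201,10),at(T,238,208,10))
E
```

```text
[[ 588.8 -513.7    8. ]
 [ 464.5 -551.4    8. ]
 [ 410.8 -355.     8. ]
 [ 532.4 -322.     8. ]] [ 499.125 -435.525    8.   ]
[779.    6.1  40. ] [663.2 442.3 100. ] [ 585.1 -232.6    7. ] [ 378.  -138.6    7. ] [578.8  92.8  10. ] [552.9 244.9  10. ]invalid input at $[0]: expected keys x, y, z, rx, ry, rz
```

```bash
python3 -m handwheel '[{"x":32,"y":-53,"z":-10,"rx":0,"ry":0,"rz":-8},{"x":64,"y":-106,"z":-30,"rx":0,"ry":0,"rz":-16},{"x":94,"y":-157,"z":-50,"rx":0,"ry":0,"rz":-24},{"x":123,"y":-208,"z":-70,"rx":0,"ry":0,"rz":-32},{"x":150,"y":-257,"z":-80,"rx":0,"ry":0,"rz":-37}]' -1
```

```text
time: 0.72
position: [395.3, 233.5, 150.3]
tcp_rot: [-0.0, 0.527, 0.85, -0.0]
ft_force: [0.8, 0.8, 1.0]
width: 85.3
```

```bash
python3 -m handwheel '[{"x":22,"y":-38,"z":-10,"rx":0,"ry":0,"rz":0},{"x":38,"y":-66,"z":-20,"rx":0,"ry":0,"rz":0},{"x":44.7,"y":-77,"z":-30,"rx":0,"ry":0,"rz":0},{"x":44.7,"y":-77,"z":-31.3,"rx":0,"ry":0,"rz":0}]' -1
python3 - <<'E'
from h import *
c=read_camera("scene"); cv2.imwrite("pics/s1.png",cv2.resize(c["image"][150:290,320:480],None,fx=5,fy=5,interpolation=cv2.INTER_CUBIC))
c=read_camera("top"); cv2.imwrite("pics/t1.png",cv2.resize(c["image"][180:300,200:320],None,fx=5,fy=5,interpolation=cv2.INTER_CUBIC))
print(env.get_obs()["position"])
E
```

```text
time: 1.23
position: [439.4, 158.3, 119.3]
tcp_rot: [-0.001, 0.526, 0.85, -0.0]
ft_force: [-0.0, 0.3, 0.7]
width: 84.9
[439.23856252 159.1230132  119.89523084]
```

View pics/s1.png

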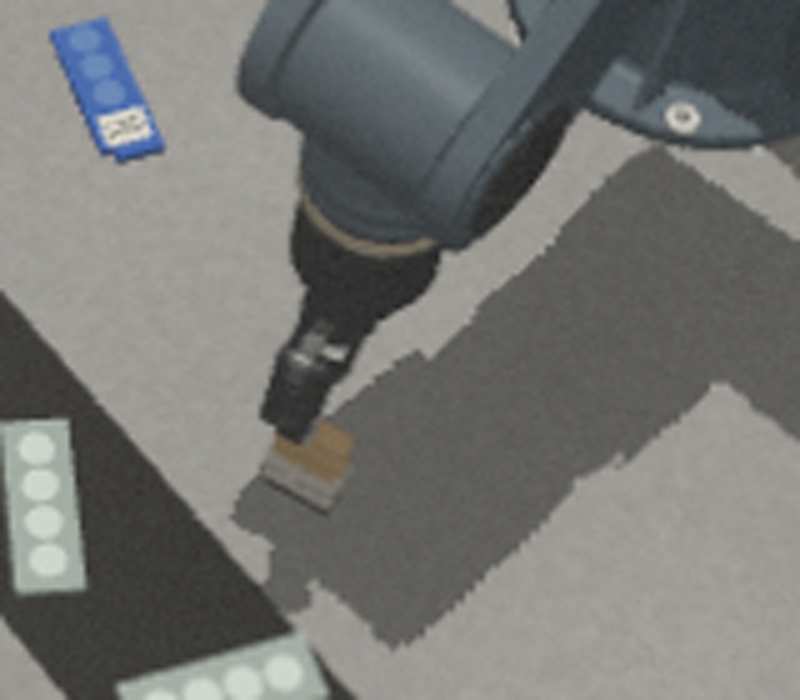

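View pics/t1.png

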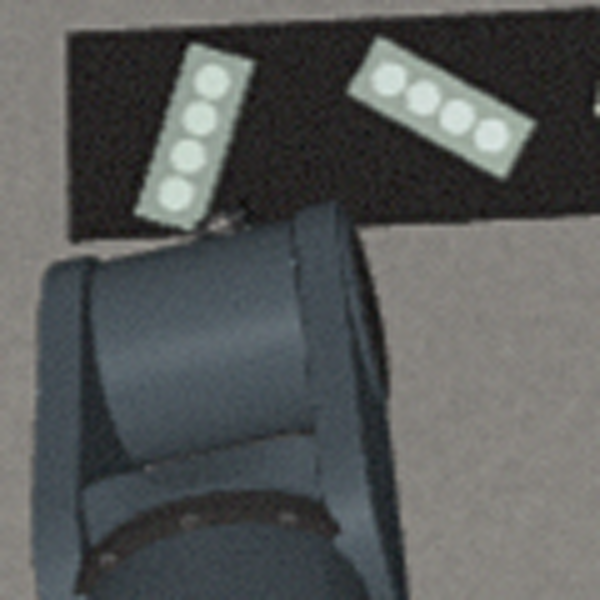

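The gripper hangs over the pad: the front finger is at s1 (290,410) in front of the handle at (320,450). The top view is blocked by the arm. I will descend and close.

```bash
python3 -m handwheel '[{"x":0,"y":0,"z":-30,"rx":0,"ry":0,"rz":0},{"x":0,"y":0,"z":-55,"rx":0,"ry":0,"rz":0},{"x":0,"y":0,"z":-75,"rx":0,"ry":0,"rz":0},{"x":0,"y":0,"z":-82,"rx":0,"ry":0,"rz":0},{"x":0,"y":0,"z":-82,"rx":0,"ry":0,"rz":0}]' -1
python3 -m handwheel '[{"x":0,"y":0,"z":0,"rx":0,"ry":0,"rz":0},{"x":0,"y":0,"z":0,"rx":0,"ry":0,"rz":0},{"x":0,"y":0,"z":0,"rx":0,"ry":0,"rz":0},{"x":0,"y":0,"z":0,"rx":0,"ry":0,"rz":0},{"x":0,"y":0,"z":0,"rx":0,"ry":0,"rz":0}]' 1
python3 -m handwheel '[{"x":0,"y":0,"z":0,"rx":0,"ry":0,"rz":0},{"x":0,"y":0,"z":0,"rx":0,"ry":0,"rz":0},{"x":0,"y":0,"z":0,"rx":0,"ry":0,"rz":0},{"x":0,"y":0,"z":0,"rx":0,"ry":0,"rz":0}]' 1
```

```text
time: 1.95
position: [439.6, 158.9, 38.2]
tcp_rot: [-0.0, 0.526, 0.851, -0.0]
ft_force: [0.2, 0.4, 0.4]
width: 85.6
time: 2.58
position: [439.8, 158.4, 38.1]
tcp_rot: [0.0, 0.526, 0.851, 0.0]
ft_force: [-0.5, 0.4, 1.2]
width: 15.3
time: 3.08
position: [439.8, 158.4, 38.0]
tcp_rot: [0.0, 0.526, 0.851, 0.0]
ft_force: [0.8, -1.6, 1.5]
width: 15.3
```

```bash
python3 -m handwheel '[{"x":0,"y":0,"z":15,"rx":0,"ry":0,"rz":0},{"x":0,"y":0,"z":45,"rx":0,"ry":0,"rz":0},{"x":20,"y":-20,"z":60,"rx":0,"ry":0,"rz":8},{"x":45,"y":-55,"z":60,"rx":0,"ry":0,"rz":16},{"x":70,"y":-90,"z":60,"rx":0,"ry":0,"rz":24}]' 1
python3 -m handwheel '[{"x":25,"y":-35,"z":0,"rx":0,"ry":0,"rz":8},{"x":50,"y":-70,"z":0,"rx":0,"ry":0,"rz":16},{"x":70,"y":-98,"z":0,"rx":0,"ry":0,"rz":24},{"x":80.6,"y":-114.1,"z":0,"rx":0,"ry":0,"rz":28.6},{"x":80.6,"y":-114.1,"z":0,"rx":0,"ry":0,"rz":28.6}]' 1
python3 - <<'E'
from h import *
c=read_camera("scene"); cv2.imwrite("pics/s2.png",cv2.resize(c["image"][150:270,250:410],None,fx=5,fy=5,interpolation=cv2.INTER_CUBIC))
o=env.get_obs();print(o["position"],o["ft_force"])
E
```

```text
time: 3.7
position: [510.4, 67.5, 99.2]
tcp_rot: [0.0, 0.335, 0.942, 0.0]
ft_force: [0.6, 0.8, -0.6]
width: 15.0
time: 4.32
position: [590.6, -46.5, 98.6]
tcp_rot: [0.0, 0.096, 0.995, 0.0]
ft_force: [-0.3, 0.6, -0.6]
width: 15.7
[590.01523362 -45.67003256  98.38430175] [-1.06294427  0.84723912 -1.0273989 ]
```

View pics/s2.png

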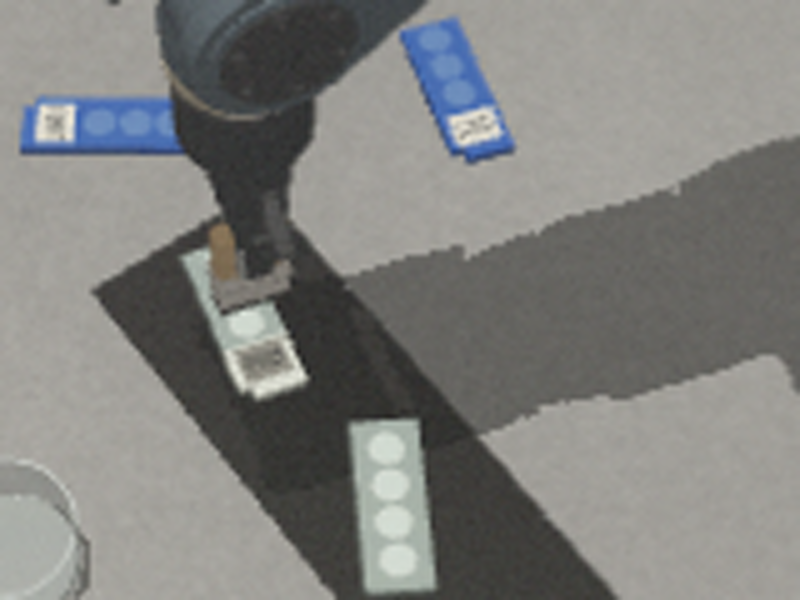

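The pad is held upright with its foot across the slide axis; its foot edge runs from s2 (220,312) to (292,290). I'll check that against the prediction.

```bash
python3 - <<'E'
from h import *
c=read_camera("scene")
px=np.array([590.3,-45.7,60.]); ex=np.array([.189,.982,0]); ey=np.array([-.982,.189,0]); ez=np.array([0,0,1.])
im=cv2.resize(c["image"][160:250,270:350],None,fx=7,fy=7,interpolation=cv2.INTER_CUBIC)
def dot(P,col):
    u,v=proj(c,P); cv2.circle(im,(int((u-270+.5)*7),int((v-160+.5)*7)),3,col,-1)
for s in(-1,1):
    dot(px+10*ex+22*s*ey,(0,0,255)); dot(px+12*ex+23*s*ey+30*ez,(255,0,0)); dot(px+8*ex+22*s*ey+72*ez,(0,255,0))
s0=np.array([587.3,-61.4,10])
for a,b in((55,20),(-55,-20),(-55,20),(19,20),(19,-20),(47,-20)): dot(s0+a*ex+b*ey,(0,255,255))
cv2.imwrite("pics/s3.png",im)
E
```

```text
(no output)
```

View pics/s3.png

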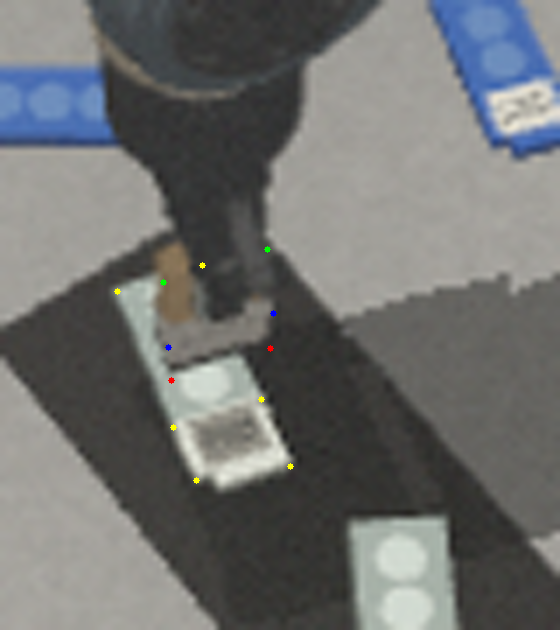

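```bash
python3 - <<'E'
from h import *
c=read_camera("scene")
x0,y0=288,188;k=20
im=cv2.resize(c["image"][y0:y0+29,x0:x0+30],None,fx=k,fy=k,interpolation=cv2.INTER_CUBIC)
im=np.clip((im/255.)**.5*255,0,255).astype(np.uint8)
px=np.array([590.3,-45.7,60.]); ex=np.array([.189,.982,0]); ey=np.array([-.982,.189,0]); ez=np.array([0,0,1.])
def dot(P,col):
    u,v=proj(c,P); cv2.circle(im,(int((u-x0+.5)*k),int((v-y0+.5)*k)),4,col,-1)
for s in(-1,1):
    dot(px+10*ex+22*s*ey,(0,0,255)); dot(px+12*ex+23*s*ey+30*ez,(255,0,0));dot(px+12*ex+23*s*ey+22*ez,(255,255,0)); dot(px+8*ex+22*s*ey+72*ez,(0,255,0));dot(px-8*ex+22*s*ey+72*ez,(0,255,0));dot(px+8*ex+22*s*ey+30*ez,(0,255,255))
cv2.imwrite("pics/s4.png",im)
E
```

```text
(no output)
```

View pics/s4.png

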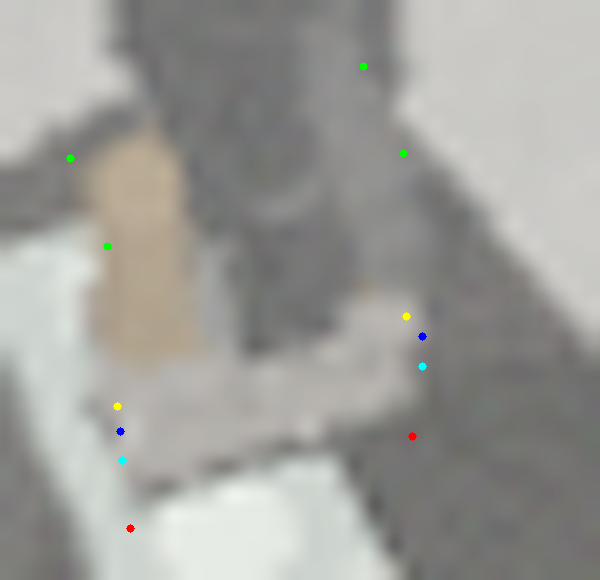

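The observed pad sits about 2 px above the prediction, which could mean about 7 mm in x or about 10 mm in height. I'll go down to just above the slide and compare there.

```bash
python3 -m handwheel '[{"x":0,"y":0,"z":-20,"rx":0,"ry":0,"rz":0},{"x":0,"y":0,"z":-35,"rx":0,"ry":0,"rz":0},{"x":0,"y":0,"z":-42,"rx":0,"ry":0,"rz":0},{"x":0,"y":0,"z":-44,"rx":0,"ry":0,"rz":0},{"x":0,"y":0,"z":-44,"rx":0,"ry":0,"rz":0}]' 1
cat > v.py <<'E'
from h import *
import sys
def show(name,px,x0=288,y0=188,w=30,hh=29,k=20):
    c=read_camera("scene")
    im=cv2.resize(c["image"][y0:y0+hh,x0:x0+w],None,fx=k,fy=k,interpolation=cv2.INTER_CUBIC)
    im=np.clip((im/255.)**.5*255,0,255).astype(np.uint8)
    ex=np.array([.189,.982,0]); ey=np.array([-.982,.189,0]); ez=np.array([0,0,1.])
    def dot(P,col):
        u,v=proj(c,P); cv2.circle(im,(int((u-x0+.5)*k),int((v-y0+.5)*k)),4,col,-1)
    for s in(-1,1):
        dot(px+10*ex+22*s*ey,(0,0,255)); dot(px+12*ex+23*s*ey+30*ez,(255,0,0));dot(px+12*ex+23*s*ey+22*ez,(255,255,0)); dot(px+8*ex+22*s*ey+72*ez,(0,255,0));dot(px-8*ex+22*s*ey+72*ez,(0,255,0))
    s0=np.array([587.3,-61.4,10])
    for a,b in((55,20),(19,20),(19,-20),(47,-20),(21,15),(46,15),(21,-15),(46,-15)): dot(s0+a*ex+b*ey,(255,0,255))
    cv2.imwrite(name,im)
    o=env.get_obs();print(o["position"],o["ft_force"])
E
python3 - <<'E'
from v import *
show("pics/s5.png",np.array([590.3,-45.7,16.]),285,190,32,35,17)
E
```

```text
time: 5.1
position: [590.5, -45.7, 54.3]
tcp_rot: [0.0, 0.095, 0.996, -0.0]
ft_force: [0.9, -0.5, -1.0]
width: 15.6
[590.57603535 -45.71088003  54.4140283 ] [ 0.12868642 -0.4296428  -0.99773735]
```

View pics/s5.png

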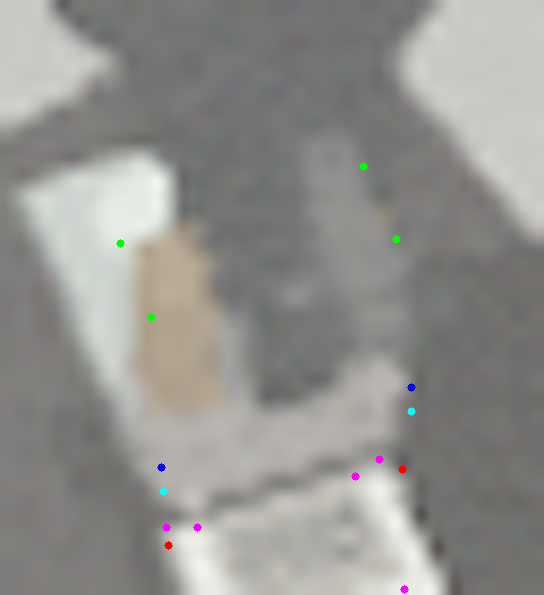

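The offset is now about 1 px, within calibration error and well inside the window. I'll shift 2 mm outward and press in small steps, watching the force.

```bash
python3 -m handwheel '[{"x":0.4,"y":2,"z":-2,"rx":0,"ry":0,"rz":0},{"x":0.4,"y":2,"z":-4,"rx":0,"ry":0,"rz":0},{"x":0.4,"y":2,"z":-6,"rx":0,"ry":0,"rz":0},{"x":0.4,"y":2,"z":-7,"rx":0,"ry":0,"rz":0},{"x":0.4,"y":2,"z":-7,"rx":0,"ry":0,"rz":0}]' 1
python3 -m handwheel '[{"x":0,"y":0,"z":-1,"rx":0,"ry":0,"rz":0},{"x":0,"y":0,"z":-1,"rx":0,"ry":0,"rz":0}]' 1
python3 -m handwheel '[{"x":0,"y":0,"z":-1,"rx":0,"ry":0,"rz":0},{"x":0,"y":0,"z":-1,"rx":0,"ry":0,"rz":0}]' 1
```

```text
time: 5.78
position: [590.8, -43.7, 47.1]
tcp_rot: [0.0, 0.095, 0.996, 0.0]
ft_force: [-1.2, 1.1, 2.7]
width: 15.0
time: 6.02
position: [590.8, -43.7, 46.1]
tcp_rot: [0.0, 0.095, 0.996, 0.0]
ft_force: [-1.3, 0.4, 3.3]
width: 14.9
time: 6.28
position: [590.8, -43.7, 45.0]
tcp_rot: [0.0, 0.095, 0.996, 0.0]
ft_force: [-1.2, 1.1, 3.6]
width: 15.4
```

Contact came at the expected height, and the pad now presses with about 4.6 N (free-air reading -1.0 N). Rubbing outward.

```bash
python3 -m handwheel '[{"x":0,"y":0,"z":-0.5,"rx":0,"ry":0,"rz":0},{"x":0.4,"y":2,"z":-0.5,"rx":0,"ry":0,"rz":0},{"x":0.8,"y":4,"z":-0.5,"rx":0,"ry":0,"rz":0},{"x":1.2,"y":6,"z":-0.5,"rx":0,"ry":0,"rz":0},{"x":1.5,"y":8,"z":-0.5,"rx":0,"ry":0,"rz":0}]' 1
python3 -m handwheel '[{"x":0.4,"y":2,"z":0,"rx":0,"ry":0,"rz":0},{"x":0.8,"y":4,"z":0,"rx":0,"ry":0,"rz":0},{"x":1.2,"y":6,"z":0,"rx":0,"ry":0,"rz":0},{"x":1.5,"y":8,"z":0,"rx":0,"ry":0,"rz":0},{"x":1.9,"y":10,"z":0,"rx":0,"ry":0,"rz":0}]' 1
```

```text
time: 6.9
position: [592.4, -35.7, 44.6]
tcp_rot: [0.0, 0.095, 0.996, -0.0]
ft_force: [-0.9, -3.0, 4.3]
width: 15.3
time: 7.52
position: [594.1, -25.6, 44.5]
tcp_rot: [-0.0, 0.095, 0.996, -0.0]
ft_force: [-1.7, -4.2, 4.3]
width: 14.9
```

```bash
python3 - <<'E'
from v import *
show("pics/s6.png",np.array([594.2,-25.7,10.]),270,180,50,50,12)
E
```

```text
[594.16196743 -25.35318687  44.49234559] [-0.44019744 -2.33241668  4.35044637]
```

View pics/s6.png

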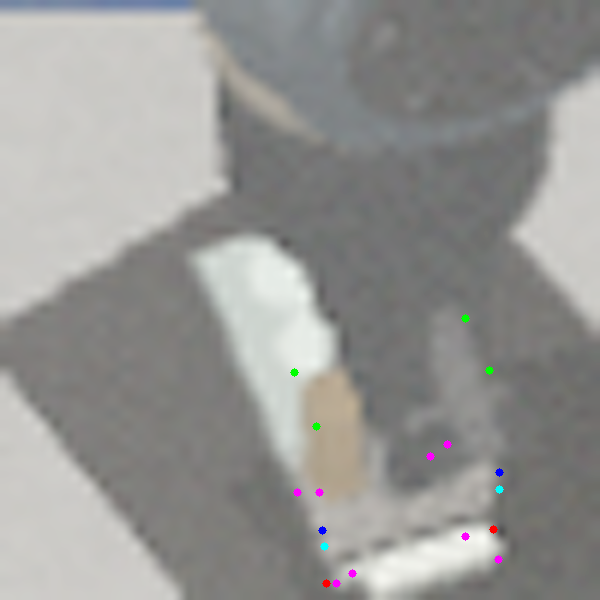

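The slide has stayed put. The foot covers the label up to roughly the last 10 mm of the slide, still pressing with about 5 N. Continuing to the end.

```bash
python3 -m handwheel '[{"x":0.4,"y":2,"z":0,"rx":0,"ry":0,"rz":0},{"x":0.8,"y":4,"z":0,"rx":0,"ry":0,"rz":0},{"x":1.2,"y":6,"z":0,"rx":0,"ry":0,"rz":0},{"x":1.5,"y":8,"z":0,"rx":0,"ry":0,"rz":0},{"x":1.9,"y":10,"z":0,"rx":0,"ry":0,"rz":0}]' 1
python3 -m handwheel '[{"x":0.4,"y":2,"z":0,"rx":0,"ry":0,"rz":0},{"x":0.8,"y":4,"z":0,"rx":0,"ry":0,"rz":0},{"x":1,"y":5,"z":0,"rx":0,"ry":0,"rz":0},{"x":1,"y":5,"z":0,"rx":0,"ry":0,"rz":0}]' 1
```

```text
time: 8.2
position: [596.1, -15.6, 44.5]
tcp_rot: [-0.0, 0.095, 0.996, -0.0]
ft_force: [-1.4, -3.0, 5.1]
width: 15.5
time: 8.7
position: [597.0, -10.5, 44.5]
tcp_rot: [-0.0, 0.095, 0.996, 0.0]
ft_force: [-0.3, -1.6, 4.9]
width: 15.3
```

```bash
python3 - <<'E'
from v import *
show("pics/s7.png",np.array([597.2,-10.7,10.]),270,180,50,50,12)
E
```

```text
[597.02212287 -10.5259965   44.46702599] [-0.09716232 -1.02801922  4.2610204 ]
```

View pics/s7.png

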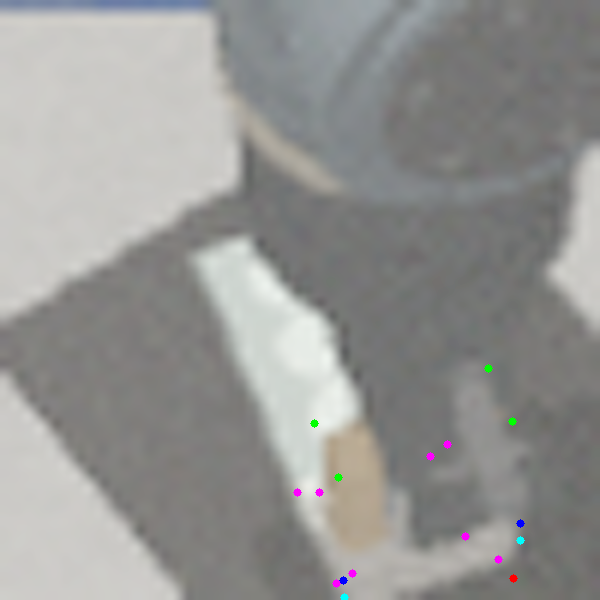

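The foot is over the slide's end and the slide's clear corner is still at (192,258), so it hasn't moved. I'll lift and return the pad.

```bash
python3 -m handwheel '[{"x":0,"y":0,"z":15,"rx":0,"ry":0,"rz":0},{"x":0,"y":0,"z":45,"rx":0,"ry":0,"rz":0},{"x":-25,"y":27,"z":55,"rx":0,"ry":0,"rz":-8},{"x":-55,"y":59,"z":55,"rx":0,"ry":0,"rz":-17},{"x":-85,"y":91,"z":55,"rx":0,"ry":0,"rz":-26}]' 1
python3 -m handwheel '[{"x":-25,"y":27,"z":0,"rx":0,"ry":0,"rz":-9},{"x":-50,"y":54,"z":0,"rx":0,"ry":0,"rz":-18},{"x":-67,"y":72,"z":0,"rx":0,"ry":0,"rz":-25},{"x":-72.3,"y":78.1,"z":-10,"rx":0,"ry":0,"rz":-26.6},{"x":-72.3,"y":78.1,"z":-30,"rx":0,"ry":0,"rz":-26.6}]' 1
python3 -m handwheel '[{"x":0,"y":0,"z":-15,"rx":0,"ry":0,"rz":0},{"x":0,"y":0,"z":-25,"rx":0,"ry":0,"rz":0},{"x":0,"y":0,"z":-29,"rx":0,"ry":0,"rz":0},{"x":0,"y":0,"z":-31,"rx":0,"ry":0,"rz":0},{"x":0,"y":0,"z":-31,"rx":0,"ry":0,"rz":0}]' 1
```

```text
time: 9.38
position: [510.8, 81.3, 100.0]
tcp_rot: [-0.0, 0.319, 0.948, 0.0]
ft_force: [0.2, 0.2, -0.7]
width: 15.3
time: 10.0
position: [439.5, 159.2, 70.1]
tcp_rot: [0.0, 0.526, 0.851, 0.001]
ft_force: [0.4, -0.0, -2.0]
width: 15.7
time: 10.62
position: [439.9, 158.4, 38.7]
tcp_rot: [0.0, 0.526, 0.851, 0.0]
ft_force: [-0.1, 0.2, -1.0]
width: 15.3
```

```bash
python3 -m handwheel '[{"x":0,"y":0,"z":-0.5,"rx":0,"ry":0,"rz":0},{"x":0,"y":0,"z":-0.7,"rx":0,"ry":0,"rz":0}]' 1
python3 -m handwheel '[{"x":0,"y":0,"z":0,"rx":0,"ry":0,"rz":0},{"x":0,"y":0,"z":0,"rx":0,"ry":0,"rz":0},{"x":0,"y":0,"z":0,"rx":0,"ry":0,"rz":0},{"x":0,"y":0,"z":0,"rx":0,"ry":0,"rz":0},{"x":0,"y":0,"z":0,"rx":0,"ry":0,"rz":0}]' -1
python3 -m handwheel '[{"x":0,"y":0,"z":15,"rx":0,"ry":0,"rz":0},{"x":0,"y":0,"z":45,"rx":0,"ry":0,"rz":0},{"x":0,"y":0,"z":85,"rx":0,"ry":0,"rz":0},{"x":30,"y":-40,"z":102,"rx":0,"ry":0,"rz":-8},{"x":60,"y":-85,"z":102,"rx":0,"ry":0,"rz":-17}]' -1
```

```text
time: 10.88
position: [440.0, 158.4, 38.1]
tcp_rot: [0.0, 0.526, 0.851, 0.0]
ft_force: [-0.3, -1.0, 1.6]
width: 15.2
time: 11.5
position: [439.7, 158.4, 37.8]
tcp_rot: [-0.0, 0.526, 0.851, -0.0]
ft_force: [0.4, -0.1, -0.4]
width: 85.5
time: 12.12
position: [501.3, 72.8, 142.6]
tcp_rot: [0.002, 0.647, 0.762, 0.001]
ft_force: [1.5, 1.5, -1.4]
width: 85.1
```

```bash
python3 - <<'E'
from h import *
import pickle
for n,(x0,y0,w,h,k) in dict(scene=(270,180,60,60,10),top=(310,180,60,40,12)).items():
    c=read_camera(n); pickle.dump(c,open(n+"1.pkl","wb"))
    cv2.imwrite(f"pics/{n}1c.png",cv2.resize(c["image"][y0:y0+h,x0:x0+w],None,fx=k,fy=k,interpolation=cv2.INTER_CUBIC))
    cv2.imwrite(f"pics/{n}1.png",c["image"])
E
```

```text
(no output)
```

View pics/scene1c.png

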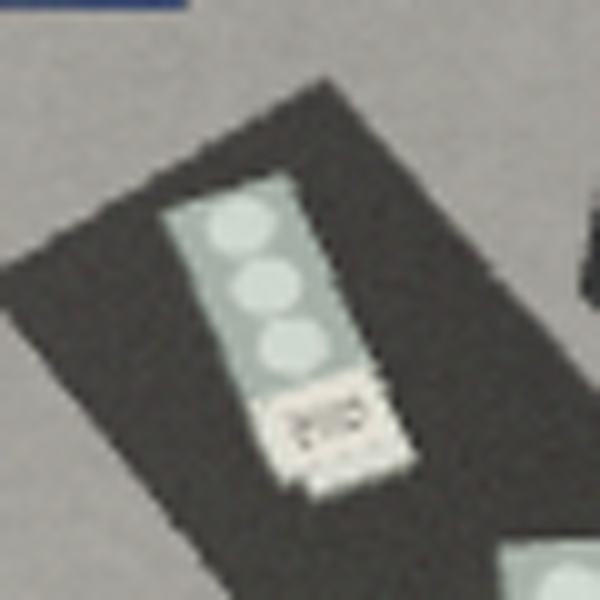

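View pics/top1c.png

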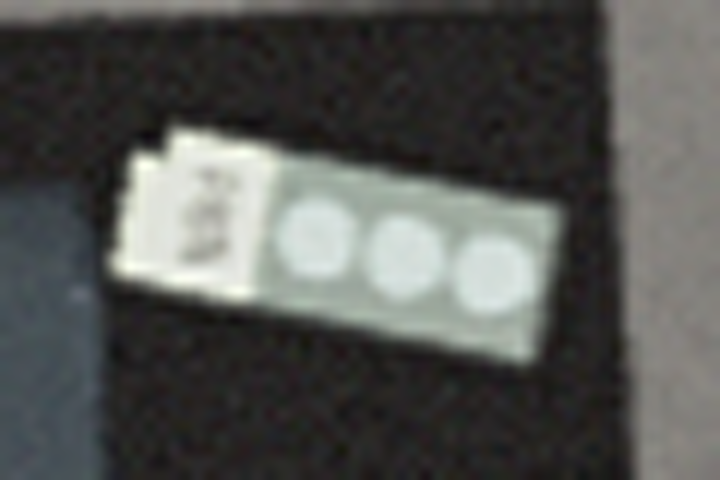

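View pics/scene1.png

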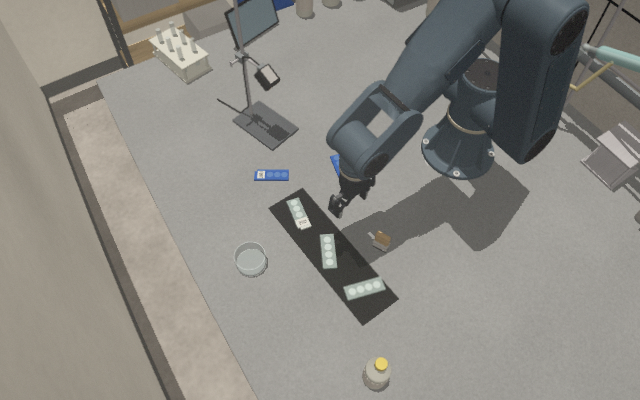

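```bash
python3 - <<'E'
from h import *
import pickle
c=pickle.load(open("scene1.pkl","rb"));a=pickle.load(open("scene0.pkl","rb"))
f=lambda c:cv2.resize(c["image"][220:260,360:400],None,fx=10,fy=10,interpolation=cv2.INTER_CUBIC)
cv2.imwrite("pics/pad1.png",np.hstack([f(a),f(c)]))
def m(c,L,x0,y0,k,z): return np.array([at(c,x0+(a+.5)/k-.5,y0+(b+.5)/k-.5,z) for a,b in L])
T=pickle.load(open("top1.pkl","rb"))
for n,q in(("top",m(T,[(107,270),(535,363),(565,207),(172,125)],310,180,12,10)),("scene",m(c,[(416,461),(290,175),(162,213),(270,484)],270,180,10,10))):
    e=q[0]-q[1]; print(n,q.tolist(),np.degrees(np.arctan2(e[1],e[0])),(q[0]+q[2])/2)
E
```

```text
top [[578.2, -1.1, 10.0], [557.2, -111.7, 10.0], [597.8, -118.9, 10.0], [616.2, -16.9, 10.0]] 79.24903300681196 [588. -60.  10.]
scene [[576.7, -4.7, 10.0], [556.4, -112.5, 10.0], [597.3, -121.1, 10.0], [617.9, -20.8, 10.0]] 79.33542448254822 [587.  -62.9  10. ]
```

View pics/pad1.png

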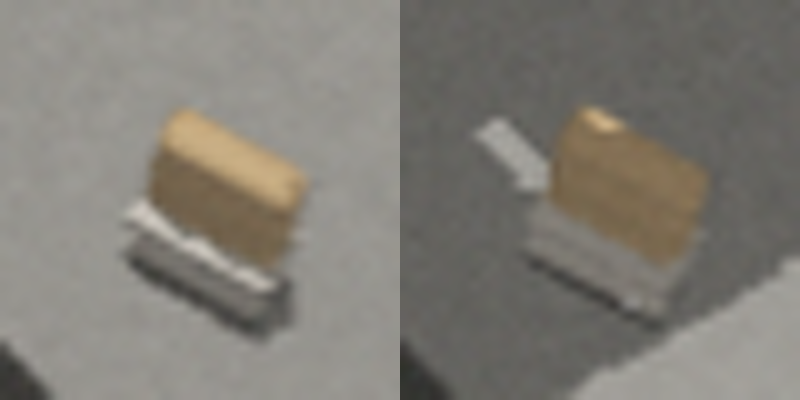

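The pad stands upright where it began (the light patch beside it is a sun sliver), and the slide is unmoved. Next I go to the slide's clear part.

```bash
python3 -m handwheel '[{"x":25,"y":-40,"z":0,"rx":0,"ry":0,"rz":-6},{"x":50,"y":-80,"z":-10,"rx":0,"ry":0,"rz":-12},{"x":75,"y":-120,"z":-30,"rx":0,"ry":0,"rz":-18},{"x":87,"y":-138.7,"z":-60,"rx":0,"ry":0,"rz":-20.2},{"x":87,"y":-138.7,"z":-80,"rx":0,"ry":0,"rz":-20.2}]' -0.4
python3 -m handwheel '[{"x":0,"y":0,"z":-15,"rx":0,"ry":0,"rz":0},{"x":0,"y":0,"z":-25,"rx":0,"ry":0,"rz":0},{"x":0,"y":0,"z":-25,"rx":0,"ry":0,"rz":0}]' -0.4
python3 - <<'E'
from h import *
for n,(x0,y0,w,h,k) in dict(scene=(270,170,60,60,10),top=(310,160,60,60,10)).items():
    c=read_camera(n)
    im=np.clip((cv2.resize(c["image"][y0:y0+h,x0:x0+w],None,fx=k,fy=k,interpolation=cv2.INTER_CUBIC)/255.)**.5*255,0,255).astype(np.uint8)
    cv2.imwrite(f"pics/{n}2c.png",im)
E
```

```text
time: 12.85
position: [586.7, -65.9, 59.1]
tcp_rot: [-0.0, 0.77, 0.638, -0.0]
ft_force: [0.6, 1.1, -0.8]
width: 59.7
time: 13.22
position: [586.4, -64.7, 34.7]
tcp_rot: [-0.0, 0.769, 0.639, -0.0]
ft_force: [0.1, -0.3, -0.5]
width: 60.2
```

View pics/scene2c.png

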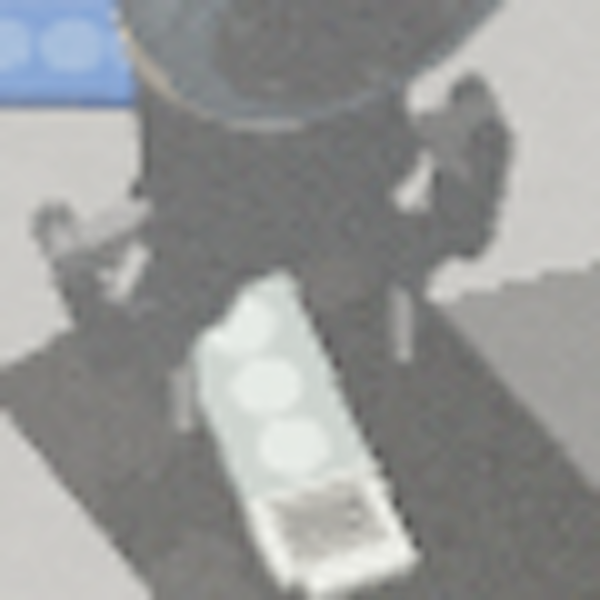

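View pics/top2c.png

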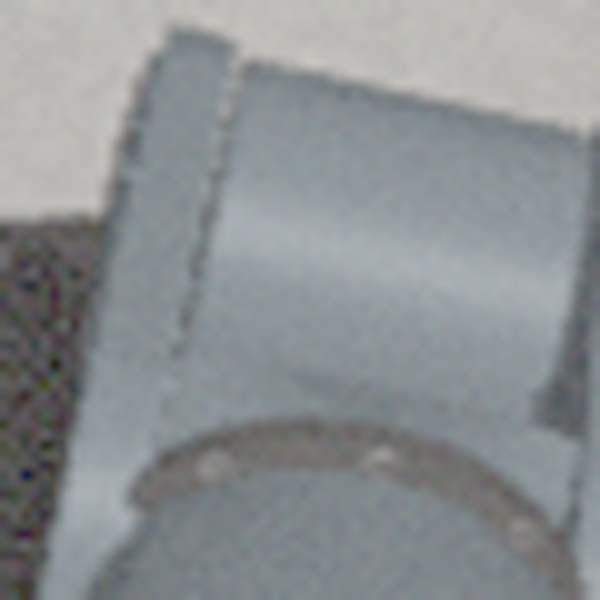

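The fingers straddle the clear part: tips at scene2c (180,430) and (400,360), and the label at (330,520) is well clear. I'll narrow the opening and go down, feeling for the mat.

```bash
python3 -m handwheel '[{"x":0,"y":0,"z":-10,"rx":0,"ry":0,"rz":0},{"x":0,"y":0,"z":-18,"rx":0,"ry":0,"rz":0},{"x":0,"y":0,"z":-24,"rx":0,"ry":0,"rz":0},{"x":0,"y":0,"z":-26.8,"rx":0,"ry":0,"rz":0},{"x":0,"y":0,"z":-26.8,"rx":0,"ry":0,"rz":0}]' -0.2
python3 -m handwheel '[{"x":0,"y":0,"z":-1,"rx":0,"ry":0,"rz":0},{"x":0,"y":0,"z":-2,"rx":0,"ry":0,"rz":0},{"x":0,"y":0,"z":-2,"rx":0,"ry":0,"rz":0}]' -0.2
python3 -m handwheel '[{"x":0,"y":0,"z":-1,"rx":0,"ry":0,"rz":0},{"x":0,"y":0,"z":-2,"rx":0,"ry":0,"rz":0},{"x":0,"y":0,"z":-2,"rx":0,"ry":0,"rz":0}]' -0.2
```

```text
time: 13.95
position: [586.7, -65.3, 7.8]
tcp_rot: [-0.0, 0.77, 0.638, -0.0]
ft_force: [0.1, 0.1, 0.2]
width: 51.2
time: 14.32
position: [586.7, -65.3, 6.0]
tcp_rot: [0.0, 0.77, 0.638, -0.0]
ft_force: [-0.2, -0.1, 0.3]
width: 50.8
time: 14.7
position: [586.7, -65.3, 3.9]
tcp_rot: [-0.0, 0.77, 0.638, -0.0]
ft_force: [-0.4, 0.3, 0.3]
width: 51.0
```

```bash
python3 -m handwheel '[{"x":0,"y":0,"z":-1,"rx":0,"ry":0,"rz":0},{"x":0,"y":0,"z":-1,"rx":0,"ry":0,"rz":0}]' -0.2
python3 -m handwheel '[{"x":0,"y":0,"z":-1,"rx":0,"ry":0,"rz":0},{"x":0,"y":0,"z":-1,"rx":0,"ry":0,"rz":0}]' -0.2
python3 -m handwheel '[{"x":0,"y":0,"z":-1,"rx":0,"ry":0,"rz":0},{"x":0,"y":0,"z":-1,"rx":0,"ry":0,"rz":0}]' -0.2
python3 - <<'E'
from h import *
c=read_camera("scene");x0,y0,w,h,k=275,185,40,30,20
cv2.imwrite("pics/s8.png",np.clip((cv2.resize(c["image"][y0:y0+h,x0:x0+w],None,fx=k,fy=k,interpolation=cv2.INTER_CUBIC)/255.)**.5*255,0,255).astype(np.uint8))
E
```

```text
time: 14.95
position: [586.7, -65.3, 2.9]
tcp_rot: [-0.0, 0.77, 0.638, -0.0]
ft_force: [-0.4, -0.6, 0.4]
width: 51.6
time: 15.2
position: [586.7, -65.3, 1.9]
tcp_rot: [-0.0, 0.77, 0.638, -0.0]
ft_force: [-0.0, 0.6, 0.4]
width: 51.4
time: 15.45
position: [586.7, -65.3, 0.9]
tcp_rot: [-0.0, 0.77, 0.638, -0.0]
ft_force: [-0.3, 0.3, -1.3]
width: 51.3
```

View pics/s8.png

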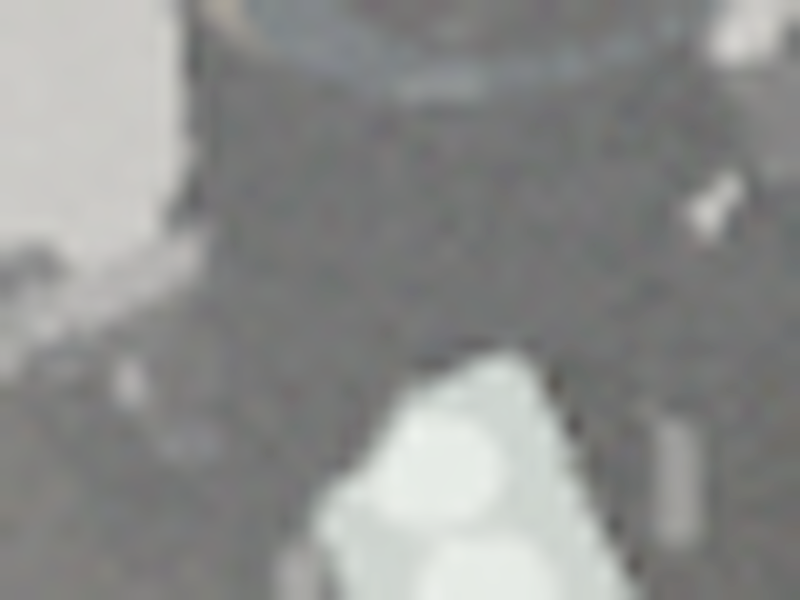

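```bash
python3 -m handwheel '[{"x":0,"y":0,"z":0,"rx":0,"ry":0,"rz":0},{"x":0,"y":0,"z":0,"rx":0,"ry":0,"rz":0}]' -0.03
python3 -m handwheel '[{"x":0,"y":0,"z":-0.5,"rx":0,"ry":0,"rz":0},{"x":0,"y":0,"z":-1,"rx":0,"ry":0,"rz":0}]' -0.03
python3 -m handwheel '[{"x":0,"y":0,"z":-0.5,"rx":0,"ry":0,"rz":0},{"x":0,"y":0,"z":-1,"rx":0,"ry":0,"rz":0}]' -0.03
```

```text
time: 15.75
position: [586.8, -65.3, 1.0]
tcp_rot: [0.0, 0.77, 0.638, 0.0]
ft_force: [1.1, 0.5, 0.5]
width: 43.6
time: 16.0
position: [586.9, -65.3, 1.0]
tcp_rot: [0.0, 0.77, 0.638, 0.0]
ft_force: [-5.1, 1.2, 17.2]
width: 43.9
time: 16.25
position: [586.9, -65.3, 0.9]
tcp_rot: [0.0, 0.77, 0.638, 0.0]
ft_force: [-10.3, 1.1, 29.3]
width: 44.0
```

The fingertips meet the mat at TCP z = 1.0. I'll back off slightly, then close.

```bash
python3 -m handwheel '[{"x":0,"y":0,"z":1.5,"rx":0,"ry":0,"rz":0},{"x":0,"y":0,"z":3.2,"rx":0,"ry":0,"rz":0},{"x":0,"y":0,"z":3.2,"rx":0,"ry":0,"rz":0}]' -0.03
python3 -m handwheel '[{"x":0,"y":0,"z":0,"rx":0,"ry":0,"rz":0},{"x":0,"y":0,"z":0,"rx":0,"ry":0,"rz":0},{"x":0,"y":0,"z":0,"rx":0,"ry":0,"rz":0},{"x":0,"y":0,"z":0,"rx":0,"ry":0,"rz":0},{"x":0,"y":0,"z":0,"rx":0,"ry":0,"rz":0}]' 1
```

```text
time: 16.62
position: [586.7, -65.3, 2.1]
tcp_rot: [-0.0, 0.77, 0.638, -0.0]
ft_force: [-0.2, -0.2, 0.0]
width: 44.0
time: 17.25
position: [586.8, -65.3, 2.5]
tcp_rot: [0.0, 0.77, 0.638, 0.0]
ft_force: [-1.5, 0.4, 6.7]
width: 37.6
```

```bash
python3 -m handwheel '[{"x":0,"y":0,"z":5,"rx":0,"ry":0,"rz":0},{"x":0,"y":0,"z":15,"rx":0,"ry":0,"rz":0},{"x":0,"y":0,"z":30,"rx":0,"ry":0,"rz":0},{"x":0,"y":0,"z":50,"rx":0,"ry":0,"rz":0},{"x":0,"y":0,"z":50,"rx":0,"ry":0,"rz":0}]' 1
python3 - <<'E'
from h import *
c=read_camera("scene");x0,y0,w,h,k=265,160,60,60,10
cv2.imwrite("pics/s9.png",np.clip((cv2.resize(c["image"][y0:y0+h,x0:x0+w],None,fx=k,fy=k,interpolation=cv2.INTER_CUBIC)/255.)**.6*255,0,255).astype(np.uint8))
E
```

```text
time: 17.88
position: [587.9, -65.5, 54.4]
tcp_rot: [0.001, 0.77, 0.638, 0.001]
ft_force: [-0.5, 0.3, -0.5]
width: 37.9
```

View pics/s9.png

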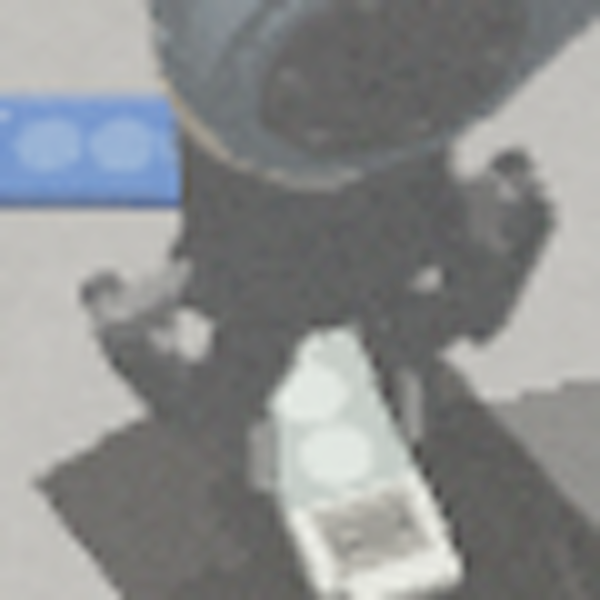

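The slide is lifted level, with the label at s9 (370,525) free of the fingers. Carrying it up, and turning 153.6° towards the reader.

```bash
python3 -m handwheel '[{"x":0,"y":0,"z":20,"rx":0,"ry":0,"rz":0},{"x":0,"y":0,"z":45,"rx":0,"ry":0,"rz":0},{"x":-5,"y":0,"z":70,"rx":0,"ry":0,"rz":-6},{"x":-15,"y":0,"z":86,"rx":0,"ry":0,"rz":-14},{"x":-25,"y":-5,"z":86,"rx":0,"ry":0,"rz":-22}]' 1
python3 -m handwheel '[{"x":-12,"y":-12,"z":0,"rx":0,"ry":0,"rz":-9},{"x":-24,"y":-24,"z":0,"rx":0,"ry":0,"rz":-18},{"x":-36,"y":-36,"z":0,"rx":0,"ry":0,"rz":-27},{"x":-48,"y":-48,"z":0,"rx":0,"ry":0,"rz":-36},{"x":-60,"y":-60,"z":0,"rx":0,"ry":0,"rz":-45}]' 1
python3 -m handwheel '[{"x":-10,"y":-10,"z":0,"rx":0,"ry":0,"rz":-9},{"x":-20,"y":-20,"z":0,"rx":0,"ry":0,"rz":-18},{"x":-30,"y":-30,"z":0,"rx":0,"ry":0,"rz":-27},{"x":-40,"y":-40,"z":0,"rx":0,"ry":0,"rz":-36},{"x":-50,"y":-50,"z":0,"rx":0,"ry":0,"rz":-45}]' 1
python3 - <<'E'
from h import *
for n in("scene","top"):
    c=read_camera(n); cv2.imwrite(f"pics/{n}3.png",c["image"])
print(env.get_obs()["qpos"])
E
```

```text
time: 18.55
position: [562.1, -70.3, 140.3]
tcp_rot: [0.001, 0.878, 0.478, 0.001]
ft_force: [-0.4, -0.2, -1.1]
width: 37.4
time: 19.18
position: [501.3, -130.7, 138.9]
tcp_rot: [0.0, 0.994, 0.105, 0.0]
ft_force: [0.6, 0.7, -1.0]
width: 37.9
time: 19.8
position: [451.4, -180.6, 138.9]
tcp_rot: [0.0, 0.959, -0.284, 0.0]
ft_force: [-0.3, -0.7, -0.4]
width: 37.9
[-4.77019294e-01  3.62248821e-01  1.90050165e+00 -1.12707466e-04
  8.78819328e-01  1.66677553e+00]
```

View pics/scene3.png

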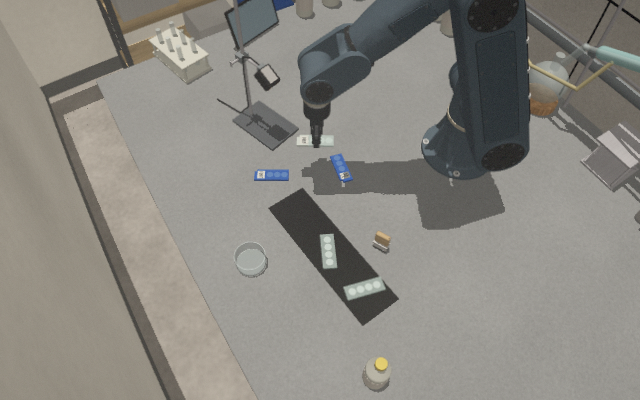

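View pics/top3.png

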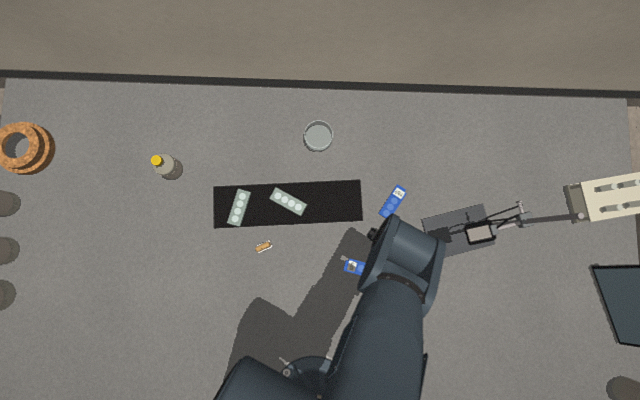

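The slide is held with its frosted end swinging toward the reader (scene pixel 305,140). Making the last turn and approach.

```bash
python3 -m handwheel '[{"x":-3,"y":-10,"z":0,"rx":0,"ry":0,"rz":-9},{"x":-6,"y":-20,"z":0,"rx":0,"ry":0,"rz":-18},{"x":-8,"y":-30,"z":0,"rx":0,"ry":0,"rz":-27},{"x":-10,"y":-40,"z":0,"rx":0,"ry":0,"rz":-36},{"x":-10.8,"y":-45.5,"z":-0.5,"rx":0,"ry":0,"rz":-41.6}]' 1
python3 -m handwheel '[{"x":0,"y":0,"z":0,"rx":0,"ry":0,"rz":0},{"x":0,"y":0,"z":0,"rx":0,"ry":0,"rz":0}]' 1
python3 - <<'E'
from h import *
import pickle
for n in("scene","top"):
    c=read_camera(n); pickle.dump(c,open(n+"4.pkl","wb"))
c=pickle.load(open("scene4.pkl","rb"));x0,y0,w,h,k=240,90,80,80,8
cv2.imwrite("pics/s10.png",cv2.resize(c["image"][y0:y0+h,x0:x0+w],None,fx=7,fy=7,interpolation=cv2.INTER_CUBIC))
c=pickle.load(open("top4.pkl","rb"))
cv2.imwrite("pics/t10.png",cv2.resize(c["image"][180:280,360:500],None,fx=5,fy=5,interpolation=cv2.INTER_CUBIC))
E
```

```text
time: 20.52
position: [441.3, -225.9, 138.2]
tcp_rot: [-0.0, 0.797, -0.604, 0.0]
ft_force: [-0.3, 0.4, 0.4]
width: 38.0
time: 20.78
position: [441.1, -225.5, 137.9]
tcp_rot: [-0.0, 0.798, -0.602, 0.0]
ft_force: [-0.4, -0.2, -0.9]
width: 37.7
```

View pics/s10.png

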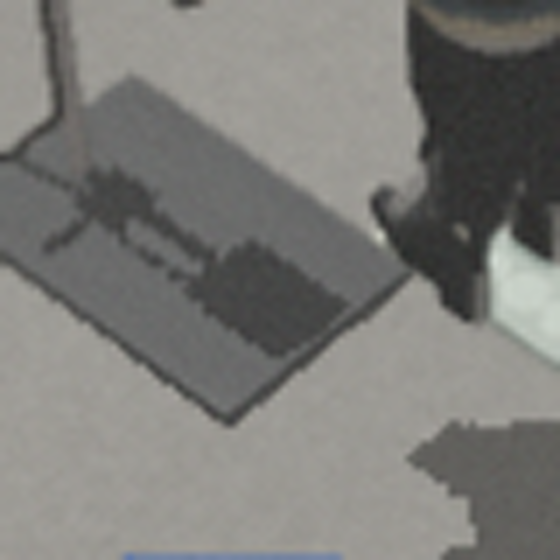

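View pics/t10.png

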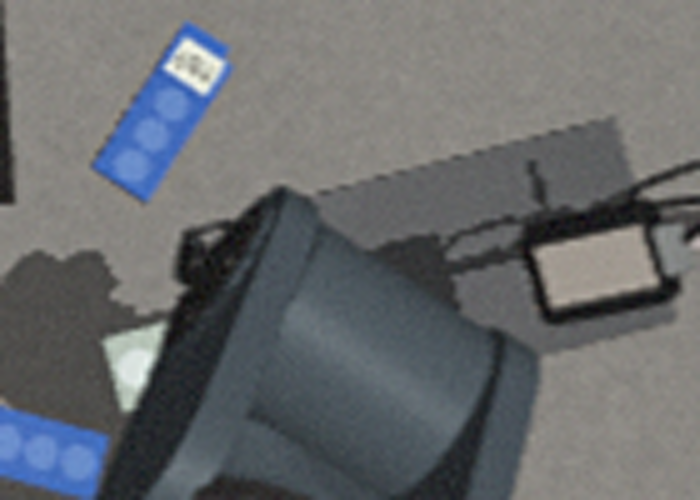

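The clear end shows at t10 (103,338)–(125,412), and the frosted end is hidden under the wrist, facing the reader. I'll check that corner and edge against the plan.

```bash
python3 - <<'E'
from h import *
import pickle
T=pickle.load(open("top4.pkl","rb"));S=pickle.load(open("scene4.pkl","rb"))
f=lambda a,b:(360+(a+.5)/5-.5,180+(b+.5)/5-.5)
p=at(T,*f(103,338),145);q=at(T,*f(125,412),145);r=at(T,*f(166,320),145);print(p,q,np.linalg.norm(p-q),(p+q)/2)
e=p-q;print("yaw from end", np.degrees(np.arctan2(e[1],e[0])), "side",np.degrees(np.arctan2(*(r-p)[1::-1])))
ex=np.array([.2706,-.9627,0]);ey=np.array([.9627,.2706,0])
L=np.array([452,-265.3,145]);im=S["image"][80:200,220:400];k=4;im=cv2.resize(im,None,fx=k,fy=k,interpolation=cv2.INTER_CUBIC)
for s in(-1,1):
  for d in(-92,-18,18):
    for z in(0,-7):
      u,v=proj(S,L+d*ex+20*s*ey+[0,0,z]);cv2.circle(im,(int((u-220+.5)*k),int((v-80+.5)*k)),2,(0,0,255) if z==0 else (255,0,0),-1)
cv2.imwrite("pics/s11.png",im); print("expected end mid",L-92*ex)
E
```

```text
[ 445.9 -169.4  145. ] [ 406.6 -181.6  145. ] 41.150091129911196 [ 426.25 -175.5   145.  ]
yaw from end 17.24604489548986 side -72.82686871596408
expected end mid [ 427.1048 -176.7316  145.    ]
```

View pics/s11.png

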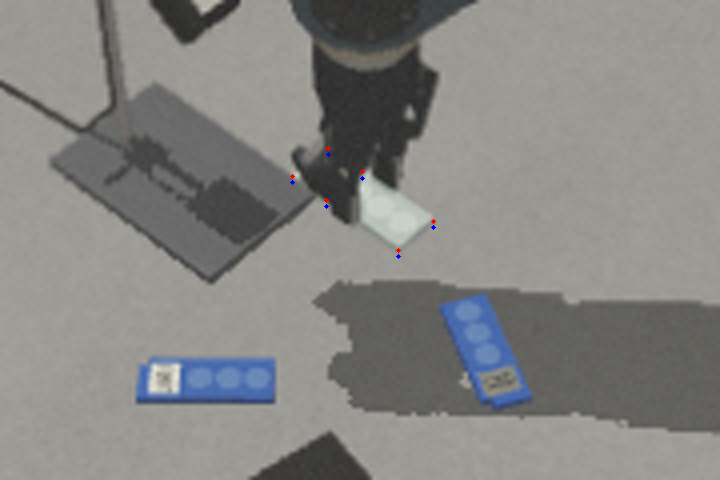

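The clear end is within about 2 mm of plan, level and pointing at the reader; the spares, dish, bottle and pad look unmoved. One last steadiness check, then I hand in.

```bash
python3 -m handwheel '[{"x":0,"y":0,"z":0,"rx":0,"ry":0,"rz":0},{"x":0,"y":0,"z":0,"rx":0,"ry":0,"rz":0},{"x":0,"y":0,"z":0,"rx":0,"ry":0,"rz":0}]' 1
python3 - <<'E'
from h import *
import pickle
T=pickle.load(open("top4.pkl","rb"))["image"].astype(int);T0=pickle.load(open("top0.pkl","rb"))["image"].astype(int)
for n,(x,y,w) in dict(dish=(318,136,20),flask=(165,165,20),sa=(238,208,20),sb=(288,201,20)).items():
    print(n,np.abs(T-T0)[y-w:y+w,x-w:x+w].mean())
o=env.get_obs();print(np.abs(o["qvel"]).max(),o["position"],o["width"])
print(env.close_job())
E
```

```text
time: 21.25
position: [440.9, -225.8, 137.7]
tcp_rot: [0.0, 0.797, -0.603, -0.0]
ft_force: [-1.0, 0.7, -0.6]
width: 37.6
dish 9.023958333333333
flask 8.411458333333334
sa 7.033541666666666
sb 6.9991666666666665
0.0019288028701434084 [ 440.92776079 -225.78227692  137.6955422 ] 37.61916696631266
the job is handed in; nothing more can be done
None
```

I rubbed the notched slide's label down and stood the pad back upright. The slide was picked up by its clear part, and I handed the job in while holding it still at the reading spot, at about 21 s of 61 s.

**Rubbing:** the pad pressed with about 5 N from the label's inner edge out to the slide's end. The slide's position and yaw afterwards matched the first measurement to within about 1 mm.

**Final hold:** the clear end is within about 2 mm of where I planned it, level in the scene view and pointing at the reader within about 2°. Joint speeds were near zero. The dish, bottle and spares changed little from the start picture, consistent with not having moved.

Checks that disagreed or could not be made:
- **Grip width:** it read 37.6 mm on a 40 mm slide. The pad's 16 mm handle also read low, at about 15.3 mm.
- **Pad position:** before contact, the scene camera showed the pad 1–2 px off the prediction. Contact then came at the expected height.
- **Label at the reading spot:** the wrist hid the frosted end, so I worked out the label's place from the clear end.
- **Window position:** I inferred how far forward the window sits from the head's dimensions, to about 10 mm.

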